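Load a power module on the test jig's rails and press the contact plunger

ROBOT

A 6-joint arm with a two-finger parallel gripper is mounted at the origin on the work surface. World frame = base frame: x ahead of the robot, y to its left, z up, the work surface at z = 0. Lengths are in m, angles in degrees, forces in N, time in s.
With the tool pointing down it reaches from about 0.375 to 0.9 m from the base axis. Payload 3.1 kg.
Tool frame: the origin (TCP) lies at the very end of the fingers, on their centre line; the grasp point (between the pads) lies 19 mm behind it; z points along the fingers, y is the direction in which the jaws open and shut (so a half turn about z gives the same grasp; the last joint's range is limited). The gripper opens to 87 mm and grips with 3 to 60 N. Pads are 19 mm wide; open, the fingers measure 117 mm over their backs; the gripper's body (75 mm by 190 mm) begins 51 mm behind the grasp point.
Start: joints at [-82.878, 30.224, 82.088, -0, 67.689, -10.227], TCP at [0.186, -0.597, 0.191] pointing down, gripper open.
Joint ranges: [-176.69, 176.69], [-43.24, 126.21], [12.49, 139.97], [-82, 262], [0, 151.66], [-163.58, 163.58]. Speed limits (degrees/s): [159.86, 159.86, 180, 180, 180, 180].

INTERFACE

Orientations are given as a 3x3 rotation matrix whose columns are the frame's x, y, z axes.
In Python, from rig import bot gives the robot as it stands. The module is installed in compiled form; this text tells all that it offers.
- The arm moves only by the tool play_rows, never from a script. Its argument "targets" is a list of rows, each a list of 7 numbers: the closure, from 0 (fully open) to 1 (shut), then the shift along the world's x, y, z in m, then the turn, a rotation vector about the world's x, y, z in rad. A call has 1 to 12 rows; each row shifts and turns the commanded pose from where the row before left it; what a row does not reach is not made up. A row lasts 1/8 s, in which the tool goes at most 62.5 mm and 10.7 degrees, less where a joint would pass 70% of its speed; a pose out of reach is approached as far as the arm can. A call with a gripper value outside its range is refused whole. The fingers move at their own pace and stop on an object; the grip force is fixed at half the most. Time passes only in rows, so rows that do not move let the fingers close. It gives the time, the measured TCP pose, the force and the opening at its end, in the units of the state.
- bot.read_state(): the state, without advancing time (a new reading comes with each control period).
- bot.capture(name): name is "scene" or "top"; returns the picture (384x512x3 uint8, blue, green, red); there is no depth.
- bot.get_calibration(name): a dict with "fx", "fy", "cx", "cy" (pixels), "R" (3x3) and "t" (3): a world point X has camera coordinates R X + t. Camera axes: x right, y down, z forward; pixel columns grow to the right and rows downward; lengths in m; the calibration is good to about 2 mm. A picture is of the moment at which its call begins. get_calibration takes no time and is no camera call.
- bot.hand_in(): hands the job in, once; it reports no verdict.
The state is a dict: "time_s": time; "joint_positions": joint angles; "qvel": joint speeds; "tau": joint torques, N m; "position": TCP position; "tcp_rot": TCP orientation; "force": force on the tool from outside, world axes, zero at the start; "moment": the same for the moment, N m; "opening": opening from 0.0 (shut) to 1.0 (fully open).
Only numpy, scipy, OpenCV 4.12 (cv2) and the standard library are available. Lean on these libraries where they do the work, as an engineer would, in place of code of your own. Each camera call takes 0.05 s, during which the arm holds its last target. There are 200 camera calls.

TASK

Move the metal-cased power module from the jig's loading shelf onto the two narrow rails, so that it lies centred across them, square, and up against the end stop, without ever letting it fall off. Only then press the jig's black plunger head fully down to its stop and let it spring back up. Leave the module lying there and do not disturb the other things on the bench.

Things in the scene. Friction and masses are not known exactly. Their poses are not given: they have to be found in the camera images.
- jig: Grey and steel test jig fixed to the bench, about 200 x 400 x 125 mm. Origin on the bench; its y runs along the rails (loading goes towards +y: shelf, rails, end stop, plunger), z up. The flat grey loading shelf is 200 mm along x and reaches from y = -190 to -10 mm; its top is 45 mm above the bench.
- seat (a point): Where the loaded module's origin belongs: midway between the two steel rails, at their top (45 mm above the bench), 60 mm before the end stop; axes as the jig's. The rails are flush with the shelf, 12 mm wide each, centred 20 mm either side of this point, and run 150 mm along y from the shelf to the stop, with open air beside and between them.
- stop (a point): Middle of the upper edge of the end stop's inner face: an upright dark steel plate across the far end of the rails, 100 mm wide, top 70 mm above the bench; the jig's y = 140 mm.
- module: Power module: aluminium brick 90 mm (its x) by 120 mm (its y) by 30 mm tall, about 0.45 kg, vent slots and a black strip of brass terminals on top near its +y end. Origin: centre of its underside. Starts flat on the loading shelf, terminals towards the rails, off-centre and askew. Too wide to grip across; it slides.
- plunger_top (a point): Centre of the top of the black mushroom plunger head, 44 mm across, on the jig's middle line 40 mm behind the stop face, 125 mm above the bench when up. A contact arm from its stem, under the head, reaches over the stop to the jig's y = 113 mm; its pins hang 16 mm above the loaded module when up.
- plunger (a joint): Plunger travel in m: 0 up, 0.012 fully down at its stop. A spring lifts it (about 4 N to start, 8 N at the stop).
- bit_case: Bystander, loose: yellow screwdriver-bit case, 100 x 160 x 54 mm. Origin at its underside.
- screwdriver: Bystander, loose: screwdriver, 180 mm long, lying along its x.
- spool: Bystander, loose: grey wire spool standing on end, 64 mm diameter, 50 mm tall. Origin at its underside.
- flux_bottle: Bystander, loose: small amber bottle with a black cap, 42 mm diameter, 95 mm tall. Origin at its underside.
- heatsink: Bystander, loose: finned aluminium heat sink, 60 x 70 x 30 mm. Origin at its underside.
- board: Bystander, loose: blue laptop main board, 200 x 240 mm, under 20 mm tall. Origin at its underside.
- meter: Bystander, loose: grey hand-held multimeter lying on its back, 170 x 85 x 45 mm. Origin at its underside.
Not all that is in view belongs to the job. Leave any pink look-alike of the module alone.

How it is judged (in metres and radians):
On the way, in this order (a step that is already met when the one before it is completed fails the run):
1. the module lies on the two rails, centred, square and up against the end stop (x of module in the frame of seat between -0.012 and 0.012 m and y of module in the frame of seat between -0.01 and 0.006 m and z of module in the frame of seat between -0.004 and 0.004 m and angle between the y axis of module and the y axis of seat, either way round below 0.12 rad and angle between module's own z axis and vertical below 0.06 rad), for 0.2 s.
2. the plunger is pressed fully down with the module in place (all of step 1 and value of joint plunger above 0.01 m), for 0.1 s.
At the end, for the whole second after the job is handed in: The module rests flat on the two rails: centred across them within 12 mm, its end within 10 mm of the end stop, square within 0.12 rad; the plunger is back up (within 3 mm) after having been pressed to within 2 mm of its stop; the module is at rest and no bystander has moved 30 mm or more (all of step 1 and value of joint plunger below 0.003 m and linear speed of module below 0.02 m/s and distance of each of bit_case, screwdriver, spool, flux_bottle, heatsink, board, meter from where it was at the start of the episode below 0.03 m); the robot touches nothing.
It fails at once if the module falls off the shelf or the rails (height (world z) of module below 0.03 m).
It fails at once if the plunger is pressed before the module is up against the end stop (value of joint plunger above 0.004 m and (y of module in the frame of seat below -0.015 m or x of module in the frame of seat above 0.02 m or x of module in the frame of seat below -0.02 m)).
It fails at once if a bystander is moved by more than 30 mm (distance of any of bit_case, screwdriver, spool, flux_bottle, heatsink, board, meter from where it was at the start of the episode above 0.03 m).
It also fails if it takes over 70 s, if anything falls off the work surface, if the arm or the gripper's body presses on something with over 40 N, if the wrist force passes 120 N, or if a joint passes its speed limit or range.

## Working session

There is one attempt and no reset: what is moved stays moved. The work goes in short steps, Python scripts to look and compute and a tool call to move; the robot and the scene stay as the last step left them, time stands still between calls to the robot, and variables do not carry over. Pictures are saved under pics/ and viewed, about 8 in all and at most 12, crops included, and the job is handed in when it is done.

Besides the shell and the picture viewer there is one more tool, called as name([rows], argument=value, ...), one row to a line, values as JSON. play_rows: Moves the arm, as the interface text tells. Its arguments: {"type":"object","properties":{"targets":{"type":"array","items":{"type":"array","items":{"type":"number"}}}},"required":["targets"]}

```bash
mkdir -p pics; cat > h.py <<'E'
import numpy as np, cv2
from rig import bot
def ray(cam,u,v,z):
    c=bot.get_calibration(cam);R=np.array(c["R"]);t=np.array(c["t"]).ravel()
    d=R.T@np.array([(u-c["cx"])/c["fx"],(v-c["cy"])/c["fy"],1]);o=-R.T@t
    return o+d*(z-o[2])/d[2]
def proj(cam,X):
    c=bot.get_calibration(cam);p=np.array(c["R"])@np.array(X)+np.array(c["t"]).ravel()
    return np.array([c["fx"]*p[0]/p[2]+c["cx"],c["fy"]*p[1]/p[2]+c["cy"]])
E
python3 - <<'E'
from h import *
for n in("scene","top"):
    im=bot.capture(n);cv2.imwrite(f"pics/{n}0.png",im)
    c=bot.get_calibration(n);print(n,c["fx"],-np.array(c["R"]).T@np.array(c["t"]).ravel())
a=cv2.imread("pics/scene0.png");b=cv2.imread("pics/top0.png")
s=bot.read_state();print(s["position"],s["tcp_rot"],s["time_s"],s["opening"])
E
```

```text
scene 471.87099348492444 [ 1.32159845 -0.58599829  1.05139465]
top 349.6324022369126 [ 0.37405407 -0.02741472  1.43272419]
[ 0.18629817 -0.59583291  0.18964742] [[ 9.54520120e-01  2.98146409e-01 -2.45340180e-04]
 [ 2.98146299e-01 -9.54518145e-01  1.97343496e-03]
 [ 3.54190892e-04 -1.95683064e-03 -9.99998023e-01]] 0.1 1.0020447937479924
```

View pics/scene0.png

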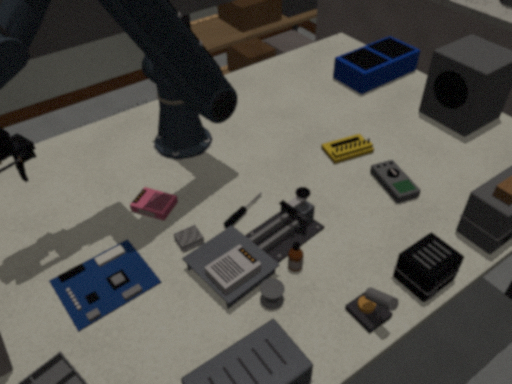

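View pics/top0.png

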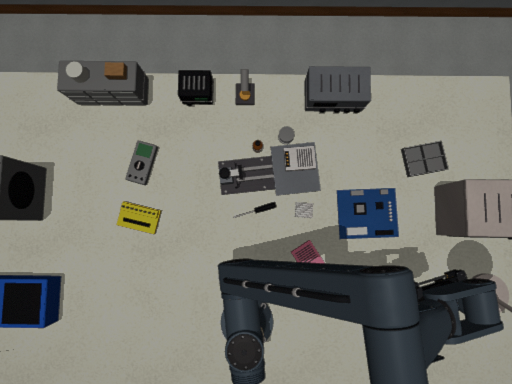

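Both views show the jig, with the silver module on its shelf (top ≈ (299,158), scene ≈ (232,268)). The pink look-alike is at top (307,253) and scene (154,203). The silver one with the terminal strip, lying on the shelf, fits the description. Next I'll take one enlarged crop of the jig from both cameras.

```bash
python3 - <<'E'
from h import *
a=cv2.imread("pics/top0.png")[115:215,205:335];b=cv2.imread("pics/scene0.png")[175:310,175:335]
a=cv2.resize(a,(780,600),interpolation=cv2.INTER_CUBIC);cv2.imwrite("pics/ct.png",a)
b=cv2.resize(b,(711,600),interpolation=cv2.INTER_CUBIC);cv2.imwrite("pics/cs.png",b)
for p in [(219,160),(318,143),(320,190),(221,194)]: print(p,ray("top",*p,.045))
E
```

```text
(219, 160) [0.64023959 0.11997146 0.045     ]
(318, 143) [ 0.71350367 -0.27875294  0.045     ]
(320, 190) [ 0.52269582 -0.28523724  0.045     ]
(221, 194) [0.50279658 0.10925769 0.045     ]
```

View pics/ct.png

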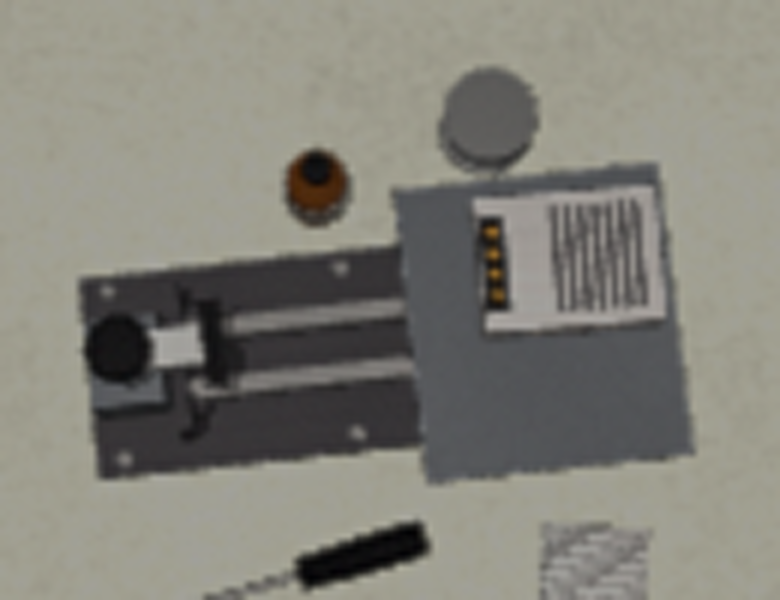

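View pics/cs.png

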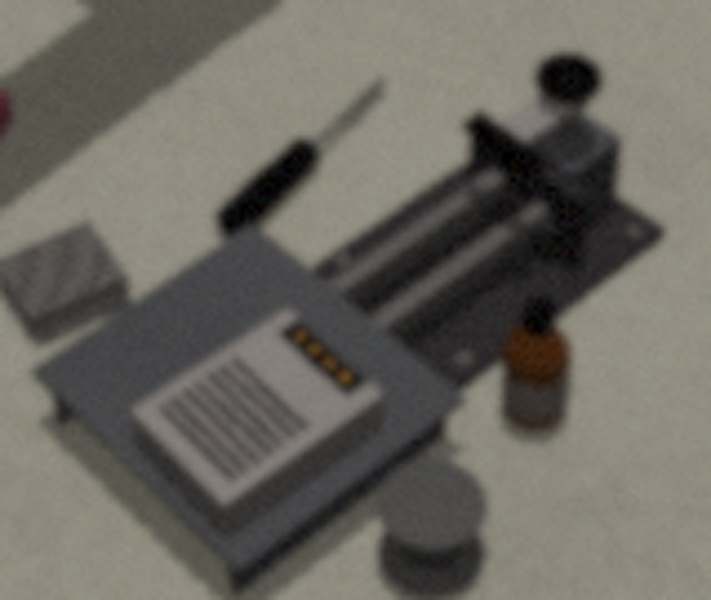

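The crops confirm it: the silver module with brass terminals lies on the +x side of the shelf (crop corners (473,199), (655,184), (667,317), (486,331)). The plunger head is at (118,349), and the spool is beside the shelf at (490,115). Now I'll compute the poses.

```bash
cat >> h.py <<'E'
def crop(pts,z): return np.array([ray("top",205+(u+.5)/6-.5,115+(v+.5)/6-.5,z) for u,v in pts])
E
python3 - <<'E'
from h import *
s=crop([(392,188),(657,163),(692,452),(428,482)],.045)[:,:2]
m=crop([(473,199),(655,184),(667,317),(486,331)],.075)[:,:2]
p=crop([(118,349)],.125)[0,:2]; sp=crop([(490,110)],.05)[0]; 
r=crop([(232,323),(400,308),(205,388),(410,367)],.045)[:,:2]
st=crop([(182,290),(188,436)],.07)
print("shelf sides",[np.linalg.norm(s[i]-s[i-1]).round(4) for i in range(4)],"mod",[np.linalg.norm(m[i]-m[i-1]).round(4) for i in range(4)])
ys=np.degrees(np.arctan2(*-(s[0]-s[1]+s[3]-s[2])[::1]))
d=lambda v:np.degrees(np.arctan2(-v[0],v[1])) # yaw of +y axis
dx=lambda v:np.degrees(np.arctan2(v[1],v[0]))
print("yaw shelf y",d(s[0]-s[1]),d(s[3]-s[2]),"x",dx(s[0]-s[3]),dx(s[1]-s[2]))
print("rails",d(r[0]-r[1]),d(r[2]-r[3]))
print("mod yaw",d(m[0]-m[1]),d(m[3]-m[2]),dx(m[0]-m[3]),dx(m[1]-m[2]))
c=s.mean(0); print("shelf c",c,"plunger",p,"line yaw",d(p-c),"dist",np.linalg.norm(p-c),"exp .28")
print("mod c",m.mean(0),"spool",sp,"stop",st, "railmid",r[[0,2]].mean(0),r[[1,3]].mean(0))
yaw=np.radians(d(p-c));Y=np.array([-np.sin(yaw),np.cos(yaw)]);X=np.array([Y[1],-Y[0]])
print("mod in jig", (m.mean(0)-c)@X,(m.mean(0)-c)@Y-.1, "X",X,"Y",Y)
E
```

```text
shelf sides [np.float64(0.2001), np.float64(0.1793), np.float64(0.1967), np.float64(0.1765)] mod [np.float64(0.0882), np.float64(0.1202), np.float64(0.0888), np.float64(0.1187)]
yaw shelf y 5.992109359959716 7.073867535037685 x 7.182197797986866 6.397487326229984
rails 5.695212079607846 6.446260635643187
mod yaw 5.3020636309623805 5.00770816414296 5.636535996211967 4.687651885932583
shelf c [ 0.6106557  -0.18557938] plunger [0.57619251 0.09063798] line yaw 7.111949673337323 dist 0.2783590198191717 exp .28
mod c [ 0.64733578 -0.20062267] spool [ 0.75265402 -0.15012891  0.05      ] stop [[0.62433625 0.05416078 0.07      ]
 [0.52765019 0.04874554 0.07      ]] railmid [0.58483396 0.03055723] [ 0.59815782 -0.09395915]
mod in jig 0.03453538300847021 -0.11946884895519906 X [0.99230614 0.12380844] Y [-0.12380844  0.99230614]
```

play_rows([
  [0.45, 0.0442, 0.034, 0, 0, 0, -0.0925],
  [0.45, 0.0442, 0.034, 0, 0, 0, -0.0925],
  [0.45, 0.0442, 0.034, 0, 0, 0, 0],
  [0.45, 0.0442, 0.034, 0, 0, 0, 0],
  [0.45, 0.0442, 0.034, 0, 0, 0, 0],
  [0.45, 0.0442, 0.034, 0, 0, 0, 0],
  [0.45, 0.0442, 0.034, 0, 0, 0, 0],
  [0.45, 0.0442, 0.034, 0, 0, 0, 0],
  [0.45, 0.0442, 0.034, 0, 0, 0, 0],
  [0.45, 0.0442, 0.034, 0, 0, 0, 0],
  [0.45, 0.0442, 0.034, 0, 0, 0, 0],
  [0.45, 0.0442, 0.034, 0, 0, 0, 0],
])

```text
time_s: 1.6
position: [0.7177, -0.1872, 0.1898]
tcp_rot: [[0.993, 0.118, -0.001], [0.118, -0.993, 0.0], [-0.001, -0.0, -1.0]]
force: [0.0, -1.2, -1.1]
opening: 0.548
```

play_rows([
  [0.45, 0, 0, 0, 0, 0, 0],
  [0.45, 0, 0, 0, 0, 0, 0],
])

```text
time_s: 1.85
position: [0.7159, -0.1884, 0.1896]
tcp_rot: [[0.993, 0.118, -0.002], [0.118, -0.993, 0.0], [-0.002, -0.0, -1.0]]
force: [0.4, -0.0, 0.6]
opening: 0.55
```

play_rows([
  [0.45, 0, 0, -0.05, 0, 0, 0],
  [0.45, 0, 0, -0.04, 0, 0, 0],
  [0.45, 0, 0, -0.025, 0, 0, 0],
  [0.45, 0, 0, -0.0165, 0, 0, 0],
  [0.45, 0, 0, 0, 0, 0, 0],
])

```text
time_s: 2.48
position: [0.7153, -0.1892, 0.0579]
tcp_rot: [[0.993, 0.116, -0.003], [0.116, -0.993, 0.001], [-0.003, -0.001, -1.0]]
force: [-0.1, 0.5, -0.2]
opening: 0.549
```

```bash
python3 - <<'E'
from h import *
im=bot.capture("scene");cv2.imwrite("pics/s1.png",cv2.resize(im[175:310,175:335],(711,600),interpolation=cv2.INTER_CUBIC))
E
```

```text
(no output)
```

View pics/s1.png

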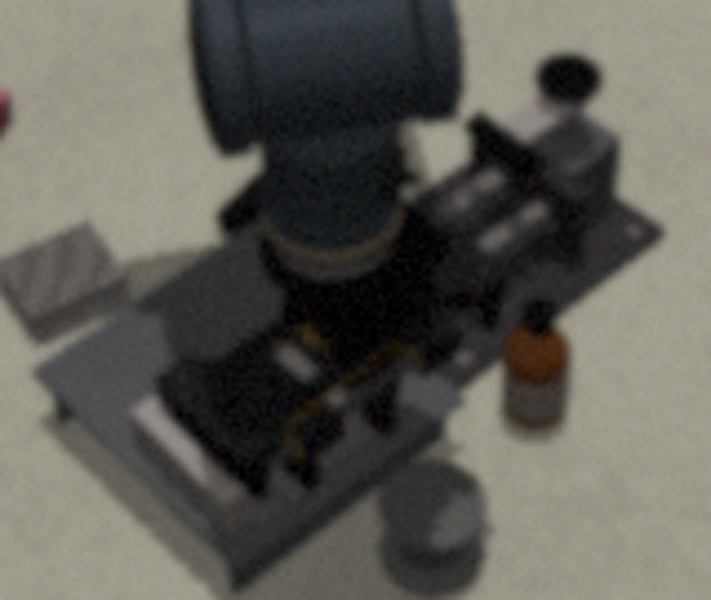

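The fingers stand beside the module's +x side (crop ≈ (260–400, 380–490)) with no contact. Now I push it sideways along −X of the jig.

play_rows([
  [0.45, -0.005, -0.0006, 0, 0, 0, 0],
  [0.45, -0.005, -0.0006, 0, 0, 0, 0],
  [0.45, -0.005, -0.0006, 0, 0, 0, 0],
  [0.45, -0.005, -0.0006, 0, 0, 0, 0],
  [0.45, -0.005, -0.0006, 0, 0, 0, 0],
  [0.45, -0.005, -0.0006, 0, 0, 0, 0],
  [0.45, -0.005, -0.0006, 0, 0, 0, 0],
  [0.45, -0.005, -0.0006, 0, 0, 0, 0],
  [0.45, -0.005, -0.0006, 0, 0, 0, 0],
  [0.45, -0.005, -0.0006, 0, 0, 0, 0],
])

```text
time_s: 3.78
position: [0.6665, -0.1946, 0.059]
tcp_rot: [[0.993, 0.118, -0.0], [0.118, -0.993, -0.0], [-0.0, 0.0, -1.0]]
force: [0.9, -0.3, 0.4]
opening: 0.552
```

play_rows([
  [0.45, 0, 0, 0, 0, 0, 0],
  [0.45, 0.01, 0.0012, 0, 0, 0, 0],
  [0.45, 0.01, 0.0012, 0.05, 0, 0, 0],
  [0.45, 0.0, -0.05, 0.03, 0, 0, 0.18],
  [0.45, 0.0, -0.05, 0.0, 0, 0, 0.18],
  [0.45, 0.0, -0.04, 0, 0, 0, 0.18],
  [0.45, -0.04, 0, 0, 0, 0, 0.18],
  [0.45, -0.025, 0, 0, 0, 0, 0.18],
  [0.45, 0, 0, 0, 0, 0, 0.18],
  [0.45, 0, 0, 0, 0, 0, 0.18],
  [0.45, 0, 0, 0, 0, 0, 0.18],
  [0.45, 0, 0, 0, 0, 0, 0.13],
])

```text
time_s: 5.28
position: [0.6228, -0.3323, 0.1392]
tcp_rot: [[-0.122, 0.993, 0.001], [0.993, 0.122, -0.001], [-0.001, 0.001, -1.0]]
force: [0.3, 0.7, -0.5]
opening: 0.549
```

```bash
python3 - <<'E'
from h import *
s=bot.read_state();print(s["position"],s["joint_positions"])
im=bot.capture("top");cv2.imwrite("pics/t2.png",cv2.resize(im[115:215,205:335],(780,600),interpolation=cv2.INTER_CUBIC))
E
```

```text
[ 0.6228381  -0.33230332  0.13918164] [-3.71328363e+01  3.96035767e+01  7.20521184e+01  1.10912487e-02
  6.82815598e+01 -4.41170352e+01]
```

View pics/t2.png

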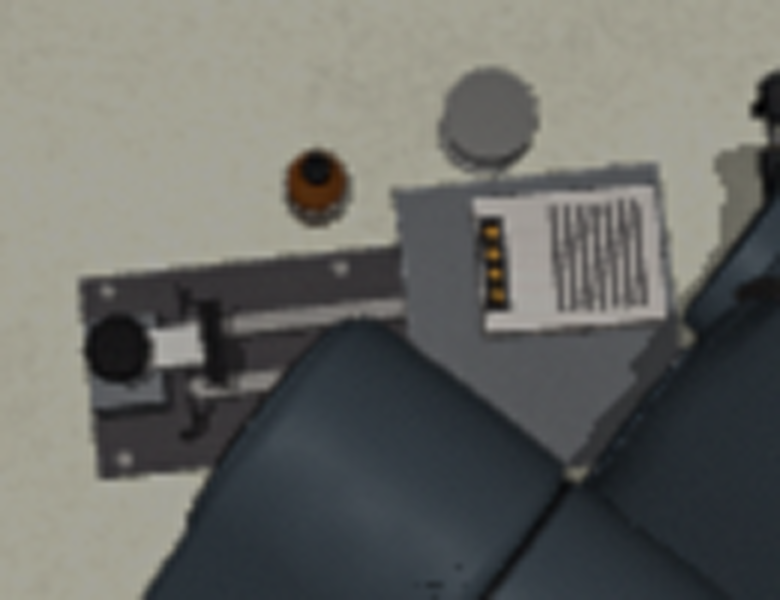

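The module did not move: its corners are at the same pixels, and the force stayed near 0. I'll check where the fingertips should have appeared in s1.

```bash
python3 - <<'E'
from h import *
im=cv2.imread("pics/s1.png");Y=np.array([-.118,.993,0]);X=np.array([.993,.118,0])
T=np.array([.7153,-.1892,.058])
for k in(-.024,-.036,.024,.036):
  for z,c in((0,(0,0,255)),(.05,(0,255,0))):
    u=proj("scene",T+k*Y+[0,0,z]);u=(u-[175,175]+.5)*4.444-.5;cv2.circle(im,tuple(int(a) for a in u),4,c,1)
m=np.array([.6473,-.2006,.075]);yw=np.radians(5.2)
for a in(-.045,.045):
  for b in(-.06,.06):
    for z in (.045,.075):
      P=[m[0]+a*np.cos(yw)-b*np.sin(yw),m[1]+a*np.sin(yw)+b*np.cos(yw),z]
      u=(proj("scene",P)-[175,175]+.5)*4.444-.5;cv2.circle(im,tuple(int(a) for a in u),4,(255,255,0),1);
cv2.imwrite("pics/s1b.png",im)
E
```

```text
(no output)
```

View pics/s1b.png

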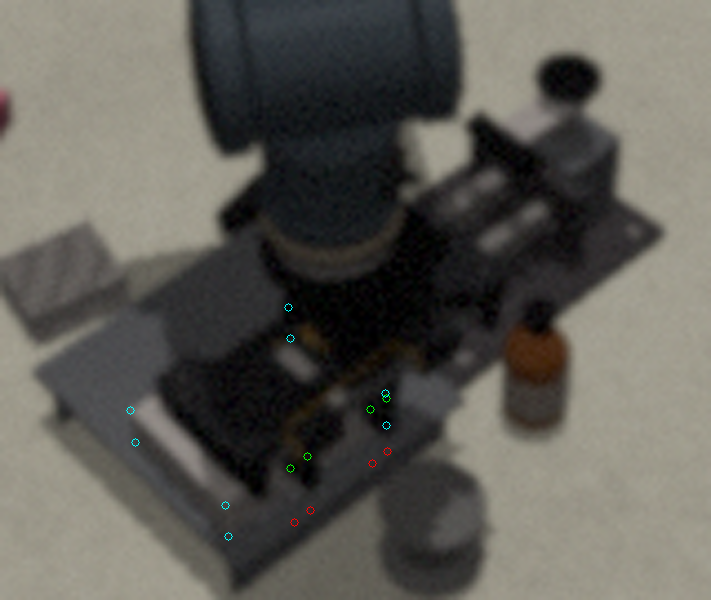

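Predicted tips (red circles, crop ≈ (302,516), (380,457)) sit about 28 px below the visible ones ((310,485), (385,430)). So the real fingertips are about 25 mm higher than reported, and they passed over the module. I'll touch the bare shelf in front of the module to measure the true offset.

play_rows([
  [0.45, 0, 0.04, 0.01, 0, 0, 0],
  [0.45, 0, 0.05, 0, 0, 0, 0],
  [0.45, 0.003, 0.05, 0, 0, 0, 0],
  [0.45, 0.003, 0.045, 0, 0, 0, 0],
  [0.45, 0.003, 0.031, 0, 0, 0, 0],
  [0.45, 0, 0, -0.03, 0, 0, 0],
  [0.45, 0, 0, -0.03, 0, 0, 0],
  [0.45, 0, 0, -0.02, 0, 0, 0],
  [0.45, 0, 0, -0.01, 0, 0, 0],
  [0.45, 0, 0, 0, 0, 0, 0],
])

```text
time_s: 6.58
position: [0.6309, -0.116, 0.0585]
tcp_rot: [[-0.116, 0.993, -0.001], [0.993, 0.116, 0.0], [0.0, -0.001, -1.0]]
force: [-0.2, 0.2, -0.4]
opening: 0.547
```

```bash
python3 - <<'E'
from h import *
s=bot.read_state();print(s["position"],s["force"])
im=bot.capture("scene");X=np.array([.993,.118,0]);T=np.array(s["position"])
c=cv2.resize(im[175:310,175:335],(711,600),interpolation=cv2.INTER_CUBIC);c=cv2.convertScaleAbs(c,alpha=1.7)
for k in(-.03,.03):
    u=(proj("scene",T+k*X)-[175,175]+.5)*4.444-.5;cv2.circle(c,tuple(int(a) for a in u),4,(0,0,255),1)
cv2.imwrite("pics/s3.png",c)
E
```

```text
[ 0.63094796 -0.11602754  0.05854689] [-0.1879358   0.2263857  -0.41138357]
```

View pics/s3.png

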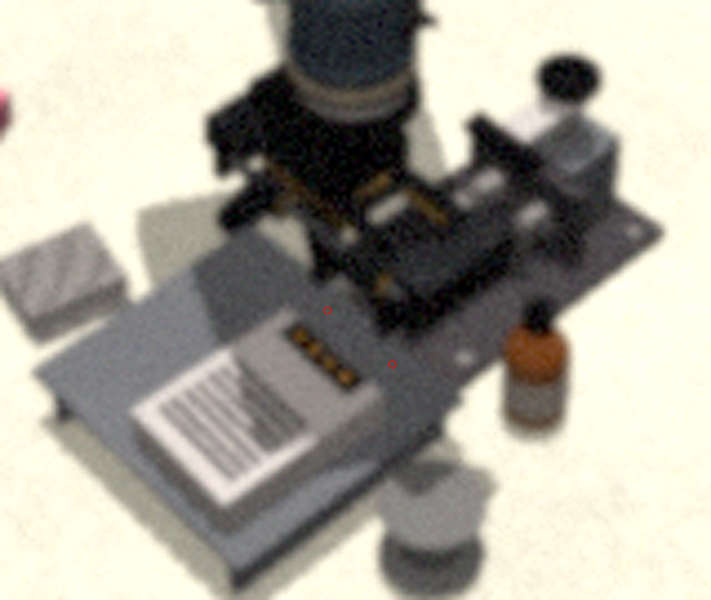

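The tips are again visible about 30 px above the prediction ((318,280), (385,333) against (328,310), (392,364)), so the offset is consistent. I'll lower to touch.

play_rows([
  [0.45, 0, 0, -0.01, 0, 0, 0],
  [0.45, 0, 0, -0.01, 0, 0, 0],
  [0.45, 0, 0, 0, 0, 0, 0],
])

```text
time_s: 7.0
position: [0.6299, -0.1159, 0.038]
tcp_rot: [[-0.117, 0.993, -0.002], [0.993, 0.117, 0.001], [0.001, -0.002, -1.0]]
force: [0.5, -0.0, -0.1]
opening: 0.548
```

play_rows([
  [0.45, 0, 0, -0.003, 0, 0, 0],
  [0.45, 0, 0, 0, 0, 0, 0],
])

```text
time_s: 7.25
position: [0.6308, -0.1161, 0.036]
tcp_rot: [[-0.117, 0.993, -0.0], [0.993, 0.117, 0.0], [0.0, -0.0, -1.0]]
force: [-0.5, 0.5, 0.7]
opening: 0.548
```

play_rows([
  [0.45, 0, 0, -0.003, 0, 0, 0],
  [0.45, 0, 0, 0, 0, 0, 0],
])

```text
time_s: 7.5
position: [0.6306, -0.1161, 0.0329]
tcp_rot: [[-0.117, 0.993, -0.0], [0.993, 0.117, 0.0], [0.0, -0.0, -1.0]]
force: [-0.0, 0.7, 0.3]
opening: 0.555
```

play_rows([
  [0.45, 0, 0, -0.003, 0, 0, 0],
  [0.45, 0, 0, 0, 0, 0, 0],
])

```text
time_s: 7.75
position: [0.6306, -0.1161, 0.0298]
tcp_rot: [[-0.117, 0.993, -0.001], [0.993, 0.117, 0.0], [0.0, -0.0, -1.0]]
force: [1.1, 0.1, 0.4]
opening: 0.551
```

play_rows([
  [0.45, 0, 0, -0.003, 0, 0, 0],
  [0.45, 0, 0, 0, 0, 0, 0],
])

```text
time_s: 8.0
position: [0.6306, -0.1161, 0.0267]
tcp_rot: [[-0.117, 0.993, -0.001], [0.993, 0.117, 0.0], [0.0, -0.001, -1.0]]
force: [-0.2, -0.2, 0.9]
opening: 0.553
```

play_rows([
  [0.45, 0, 0, -0.002, 0, 0, 0],
  [0.45, 0, 0, 0, 0, 0, 0],
])

```text
time_s: 8.25
position: [0.6306, -0.1161, 0.0249]
tcp_rot: [[-0.117, 0.993, -0.0], [0.993, 0.117, 0.0], [0.0, -0.0, -1.0]]
force: [-0.5, 0.7, 1.0]
opening: 0.553
```

play_rows([
  [0.45, 0, 0, -0.002, 0, 0, 0],
  [0.45, 0, 0, 0, 0, 0, 0],
])

```text
time_s: 8.5
position: [0.6306, -0.1161, 0.0229]
tcp_rot: [[-0.117, 0.993, -0.0], [0.993, 0.117, 0.0], [0.0, -0.0, -1.0]]
force: [0.5, -0.6, 1.5]
opening: 0.552
```

play_rows([
  [0.45, 0, 0, -0.002, 0, 0, 0],
  [0.45, 0, 0, 0, 0, 0, 0],
])

```text
time_s: 8.75
position: [0.6306, -0.1161, 0.0209]
tcp_rot: [[-0.117, 0.993, -0.0], [0.993, 0.117, 0.0], [0.0, -0.0, -1.0]]
force: [-0.2, -0.4, 0.4]
opening: 0.551
```

play_rows([
  [0.45, 0, 0, -0.002, 0, 0, 0],
  [0.45, 0, 0, 0, 0, 0, 0],
])

```text
time_s: 9.0
position: [0.6306, -0.1161, 0.0188]
tcp_rot: [[-0.117, 0.993, -0.0], [0.993, 0.117, 0.0], [0.0, -0.0, -1.0]]
force: [-0.4, -0.4, 0.8]
opening: 0.549
```

```bash
python3 - <<'E'
from h import *
s=bot.read_state()
im=bot.capture("scene");X=np.array([.993,.118,0]);T=np.array(s["position"])
r=(195,285,205,305);f=7
c=cv2.resize(im[r[0]:r[1],r[2]:r[3]],None,fx=f,fy=f,interpolation=cv2.INTER_CUBIC);c=cv2.convertScaleAbs(c,alpha=2)
for z,col in((T[2],(0,0,255)),(.045,(0,200,0))):
  for k in(-.03,.03):
    u=(proj("scene",[*(T+k*X)[:2],z])-[r[2],r[0]]+.5)*f-.5;cv2.circle(c,tuple(int(a) for a in u),4,col,1)
cv2.imwrite("pics/s4.png",c)
E
```

```text
(no output)
```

View pics/s4.png

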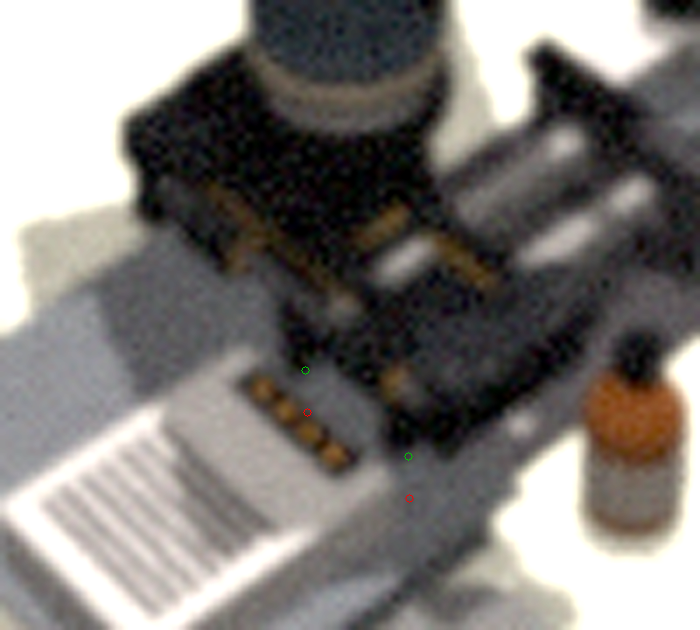

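The tips are at crop (298,360) and (400,445), just above the shelf-level marks (green), so they are about 30 mm above the reported height. I'll continue to touch.

play_rows([
  [0.45, 0, 0, -0.003, 0, 0, 0],
  [0.45, 0, 0, 0, 0, 0, 0],
])

```text
time_s: 9.3
position: [0.6305, -0.116, 0.0158]
tcp_rot: [[-0.117, 0.993, -0.001], [0.993, 0.117, 0.0], [0.0, -0.001, -1.0]]
force: [-1.3, 0.9, -0.4]
opening: 0.551
```

play_rows([
  [0.45, 0, 0, -0.002, 0, 0, 0],
  [0.45, 0, 0, 0, 0, 0, 0],
])

```text
time_s: 9.55
position: [0.6306, -0.1161, 0.0138]
tcp_rot: [[-0.117, 0.993, -0.0], [0.993, 0.117, 0.0], [0.0, -0.0, -1.0]]
force: [-0.3, 0.7, 0.4]
opening: 0.55
```

play_rows([
  [0.45, 0, 0, -0.002, 0, 0, 0],
  [0.45, 0, 0, 0, 0, 0, 0],
])

```text
time_s: 9.8
position: [0.6309, -0.1162, 0.0134]
tcp_rot: [[-0.117, 0.993, 0.0], [0.993, 0.117, -0.0], [-0.0, 0.0, -1.0]]
force: [-1.9, 1.0, 7.8]
opening: 0.549
```

Contact is at reported z = 0.0134, so the tip is on the 45 mm shelf and reported z reads 31.5 mm low. I'll redo the side push with that correction.

play_rows([
  [0.45, 0, 0, 0.04, 0, 0, 0],
  [0.45, 0, 0, 0.04, 0, 0, 0],
  [0.45, 0.02, -0.015, 0, 0, 0, -0.18],
  [0.45, 0.02, -0.02, 0, 0, 0, -0.18],
  [0.45, 0.02, -0.02, 0, 0, 0, -0.18],
  [0.45, 0.025, -0.018, 0, 0, 0, -0.18],
  [0.45, 0, 0, 0, 0, 0, -0.18],
  [0.45, 0, 0, 0, 0, 0, -0.18],
  [0.45, 0, 0, 0, 0, 0, -0.18],
  [0.45, 0, 0, 0, 0, 0, -0.18],
  [0.45, 0, 0, 0, 0, 0, -0.13],
  [0.45, 0, 0, 0, 0, 0, 0],
])

```text
time_s: 11.3
position: [0.7156, -0.1891, 0.0919]
tcp_rot: [[0.993, 0.119, -0.0], [0.119, -0.993, 0.0], [-0.0, -0.0, -1.0]]
force: [-0.5, -0.8, -0.1]
opening: 0.551
```

play_rows([
  [0.45, 0, 0, -0.03, 0, 0, 0],
  [0.45, 0, 0, -0.02, 0, 0, 0],
  [0.45, 0, 0, -0.017, 0, 0, 0],
  [0.45, 0, 0, 0, 0, 0, 0],
])

```text
time_s: 11.8
position: [0.7144, -0.1885, 0.0228]
tcp_rot: [[0.993, 0.118, -0.004], [0.118, -0.993, 0.002], [-0.004, -0.002, -1.0]]
force: [-0.6, 0.1, 1.0]
opening: 0.551
```

play_rows([
  [0.45, -0.005, -0.0006, 0.001, 0, 0, 0],
  [0.45, -0.005, -0.0006, 0, 0, 0, 0],
  [0.45, -0.005, -0.0006, 0, 0, 0, 0],
  [0.45, -0.005, -0.0006, 0, 0, 0, 0],
  [0.45, -0.005, -0.0006, 0, 0, 0, 0],
  [0.45, -0.005, -0.0006, 0, 0, 0, 0],
  [0.45, -0.005, -0.0006, 0, 0, 0, 0],
])

```text
time_s: 12.68
position: [0.6822, -0.194, 0.0272]
tcp_rot: [[0.993, 0.118, 0.004], [0.118, -0.993, -0.001], [0.004, 0.002, -1.0]]
force: [5.4, 0.1, 2.6]
opening: 0.55
```

play_rows([
  [0.45, -0.005, -0.0006, 0, 0, 0, 0],
  [0.45, -0.005, -0.0006, 0, 0, 0, 0],
  [0.45, -0.003, -0.0004, 0, 0, 0, 0],
  [0.45, 0, 0, 0, 0, 0, 0],
  [0.45, 0.01, 0.0012, 0, 0, 0, 0],
  [0.45, 0.01, 0.0012, 0.03, 0, 0, 0],
  [0.45, 0.0, -0.05, 0.03, 0, 0, 0.18],
  [0.45, 0.0, -0.05, 0.0, 0, 0, 0.18],
  [0.45, 0.0, -0.055, 0, 0, 0, 0.18],
  [0.45, -0.04, 0, 0, 0, 0, 0.18],
  [0.45, -0.025, 0, 0, 0, 0, 0.18],
  [0.45, 0, 0, 0, 0, 0, 0.18],
])

```text
time_s: 14.18
position: [0.6181, -0.3464, 0.0838]
tcp_rot: [[0.36, 0.933, -0.008], [0.933, -0.36, 0.005], [0.002, -0.01, -1.0]]
force: [1.2, -0.2, -0.5]
opening: 0.55
```

```bash
python3 - <<'E'
from h import *
a=cv2.imread("pics/top0.png")
im=bot.capture("top");cv2.imwrite("pics/t5.png",cv2.resize(im[115:215,205:335],(780,600),interpolation=cv2.INTER_CUBIC))
s=bot.read_state();print(s["position"],s["joint_positions"])
E
```

```text
[ 0.61935543 -0.34650159  0.08407487] [-3.81934642e+01  4.36029937e+01  7.31995016e+01 -6.93510637e-02
  6.36509008e+01 -1.72852861e+01]
```

View pics/t5.png

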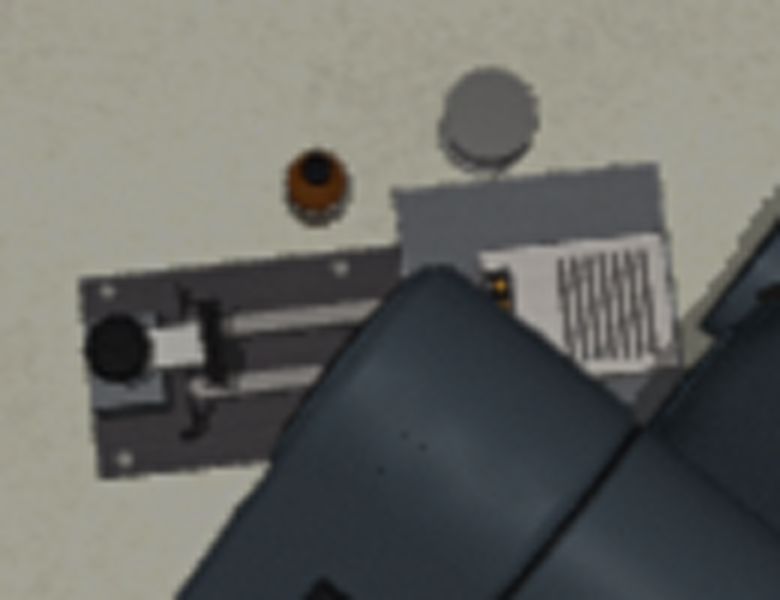

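The module has moved sideways. Its +x edge now runs (482,252)→(662,235), with the rear corner near (674,370).

```bash
cat >> h.py <<'E'
O=np.array([.598,-.087]);yj=np.radians(6.8);Y=np.array([-np.sin(yj),np.cos(yj)]);X=np.array([Y[1],-Y[0]])
def jig(p): p=np.asarray(p)[...,:2]-O; return np.stack([p@X,p@Y],-1)
def whitemask(im):
    h=cv2.cvtColor(im,cv2.COLOR_BGR2HSV);return h
E
python3 - <<'E'
from h import *
print(jig(crop([(482,252),(662,235),(674,370)],.075)))
print("before",jig(crop([(473,199),(655,184),(667,317),(486,331)],.075)))
print("plunger",jig(crop([(118,349)],.125)),"rails",jig(crop([(232,323),(400,308),(205,388),(410,367)],.045)),"shelf",jig(crop([(392,188),(657,163),(692,452),(428,482)],.045)))
print("bottle cap",jig(crop([(316,167)],.095)))
im=cv2.imread("pics/t5.png");
for p in [(560,250),(662,300),(600,230),(674,300),(690,300),(440,220)]: print(p,im[p[1],p[0]])
E
```

```text
[[ 0.04553011 -0.0615913 ]
 [ 0.04386048 -0.18031753]
 [-0.04577305 -0.17688414]]
before [[ 0.08134172 -0.05984784]
 [ 0.07819938 -0.18001436]
 [-0.01055674 -0.17674067]
 [-0.00684293 -0.05805689]]
plunger [[-0.00062104  0.17897048]] rails [[ 0.02168183  0.10701873]
 [ 0.01950485 -0.00586827]
 [-0.01999019  0.12955963]
 [-0.02083942 -0.00798949]] shelf [[ 0.10135387 -0.00977151]
 [ 0.09882622 -0.18902094]
 [-0.09787916 -0.18763902]
 [-0.09872297 -0.01110617]]
bottle cap [[0.10916076 0.04117142]]
(560, 250) [154 159 164]
(662, 300) [148 153 157]
(600, 230) [85 82 80]
(674, 300) [117 122 122]
(690, 300) [146 162 164]
(440, 220) [86 83 81]
```

The module is now centred within about 1 mm and square to the jig. Next I go behind it and push with two fingers. The tool is offset −10 mm in x and kept slightly high so the gripper body clears the bottle.

play_rows([
  [0.45, 0, 0, 0, 0, 0, 0.17],
  [0.45, 0, 0, 0, 0, 0, 0.17],
  [0.45, 0, 0, 0, 0, 0, 0.15],
  [0.45, -0.0047, 0.035, 0, 0, 0, 0],
  [0.45, 0, 0, -0.03, 0, 0, 0],
  [0.45, 0, 0, -0.0255, 0, 0, 0],
  [0.45, 0, 0, 0, 0, 0, 0],
])

```text
time_s: 15.1
position: [0.6152, -0.3102, 0.027]
tcp_rot: [[-0.116, 0.993, -0.008], [0.993, 0.116, 0.005], [0.006, -0.007, -1.0]]
force: [-0.7, -0.8, -0.3]
opening: 0.546
```

play_rows([
  [0.45, -0.0012, 0.0099, 0, 0, 0, 0],
  [0.45, -0.0007, 0.006, 0, 0, 0, 0],
  [0.45, -0.0007, 0.006, 0, 0, 0, 0],
  [0.45, -0.0007, 0.006, 0, 0, 0, 0],
  [0.45, -0.0007, 0.006, 0, 0, 0, 0],
  [0.45, -0.0007, 0.006, 0, 0, 0, 0],
  [0.45, -0.0007, 0.006, 0, 0, 0, 0],
  [0.45, -0.0007, 0.006, 0, 0, 0, 0],
  [0.45, -0.0007, 0.006, 0, 0, 0, 0],
  [0.45, -0.0007, 0.006, 0, 0, 0, 0],
  [0.45, -0.0007, 0.006, 0, 0, 0, 0],
  [0.45, -0.0007, 0.006, 0, 0, 0, 0],
])

```text
time_s: 16.6
position: [0.6095, -0.2367, 0.0309]
tcp_rot: [[-0.117, 0.993, 0.001], [0.993, 0.117, -0.001], [-0.001, 0.001, -1.0]]
force: [1.0, -5.1, 2.6]
opening: 0.551
```

```bash
python3 - <<'E'
from h import *
s=bot.read_state();print(jig(s["position"]),s["position"])
im=bot.capture("scene");cv2.imwrite("pics/s6.png",im)
im=im.astype(int);h=cv2.cvtColor(im.astype(np.uint8),cv2.COLOR_BGR2HSV)
# brass terminals
m=((h[...,0]>8)&(h[...,0]<25)&(h[...,1]>110)&(h[...,2]>60)).astype(np.uint8);m[:175]=0;m[310:]=0;m[:,:175]=0;m[:,335:]=0
n,l,st,c=cv2.connectedComponentsWithStats(m)
for i in range(1,n):
  if st[i,4]>3: print(st[i],jig(ray("scene",*c[i],.075)))
E
```

```text
[-0.00626332 -0.15000958] [ 0.60954247 -0.23669594  0.0308961 ]
[244 234   3   3   7] [-0.02060917 -0.02624217]
[247 237   3   3   7] [-0.00686972 -0.02629426]
[250 240   3   3   7] [ 0.00694414 -0.02760847]
[254 243   3   3   7] [ 0.02116577 -0.02680383]
[289 250  13   8  81] [0.12112068 0.02825878]
```

The brass terminals can be tracked from the scene camera. The module is centred (x ≈ 0), square and moving. I'll back off, shift the tool 6 mm in −x for bottle clearance, and go on.

play_rows([
  [0.45, 0.0007, -0.006, 0, 0, 0, 0],
  [0.45, -0.006, -0.0007, 0, 0, 0, 0],
  [0.45, -0.0007, 0.006, 0, 0, 0, 0],
  [0.45, -0.0007, 0.006, 0, 0, 0, 0],
  [0.45, -0.0007, 0.006, 0, 0, 0, 0],
  [0.45, -0.0007, 0.006, 0, 0, 0, 0],
  [0.45, -0.0007, 0.006, 0, 0, 0, 0],
  [0.45, -0.0007, 0.006, 0, 0, 0, 0],
  [0.45, -0.0007, 0.006, 0, 0, 0, 0],
  [0.45, -0.0007, 0.006, 0, 0, 0, 0],
  [0.45, -0.0007, 0.006, 0, 0, 0, 0],
  [0.45, -0.0007, 0.006, 0, 0, 0, 0],
])

```text
time_s: 18.15
position: [0.5968, -0.183, 0.0306]
tcp_rot: [[-0.117, 0.993, 0.0], [0.993, 0.117, -0.0], [-0.0, 0.0, -1.0]]
force: [-0.6, -2.4, -0.9]
opening: 0.545
```

```bash
cat >> h.py <<'E'
def chk():
    s=bot.read_state();print("tcp",jig(s["position"]),s["position"],s["force"])
    im=bot.capture("scene");h=cv2.cvtColor(im,cv2.COLOR_BGR2HSV)
    m=((h[...,0]>8)&(h[...,0]<25)&(h[...,1]>110)&(h[...,2]>60)).astype(np.uint8);m[:150]=0;m[310:]=0;m[:,:175]=0;m[:,335:]=0
    n,l,st,c=cv2.connectedComponentsWithStats(m)
    for i in range(1,n):
        if st[i,4]>3: print(st[i],c[i],jig(ray("scene",*c[i],.075)))
    return im
E
python3 -c "
from h import *
chk()"
```

```text
tcp [-0.01250949 -0.09514326] [ 0.59684385 -0.18295515  0.03057235] [-0.62561632 -2.41033445 -0.88719042]
[324 150  11  13  74] [330.66216216 153.93243243] [-0.09578718  0.41903127]
[259 225   2   2   4] [259.5 225.5] [-0.02016325  0.02808569]
[262 227   3   3   6] [263.16666667 228.16666667] [-0.00555247  0.02861563]
[265 230   3   3   7] [266.28571429 231.        ] [0.0082956  0.02759707]
[269 233   3   2   6] [270.  233.5] [0.02221351 0.02864904]
[289 249  13   9  84] [295.28571429 253.5       ] [0.12031062 0.02811162]
```

play_rows([
  [0.45, -0.0007, 0.006, 0, 0, 0, 0],
  [0.45, -0.0007, 0.006, 0, 0, 0, 0],
  [0.45, -0.0007, 0.006, 0, 0, 0, 0],
  [0.45, -0.0007, 0.006, 0, 0, 0, 0],
  [0.45, -0.0007, 0.006, 0, 0, 0, 0],
  [0.45, -0.0007, 0.006, 0, 0, 0, 0],
  [0.45, -0.0007, 0.006, 0, 0, 0, 0],
  [0.45, -0.0007, 0.006, 0, 0, 0, 0],
  [0.45, -0.0007, 0.006, 0, 0, 0, 0],
  [0.45, -0.0007, 0.006, 0, 0, 0, 0],
])

```text
time_s: 19.45
position: [0.59, -0.123, 0.0307]
tcp_rot: [[-0.117, 0.993, 0.0], [0.993, 0.117, -0.0], [-0.0, 0.0, -1.0]]
force: [1.3, -3.5, 0.4]
opening: 0.547
```

```bash
python3 -c "
from h import *
cv2.imwrite('pics/s7.png',chk())"
```

```text
tcp [-0.01223745 -0.03484265] [ 0.58997415 -0.12304651  0.03065385] [ 1.28432307 -3.5126445   0.37692651]
[324 150  11  13  74] [330.67567568 153.91891892] [-0.09580374  0.41911796]
[274 214   6   5  11] [276.54545455 216.18181818] [-0.01330273  0.08861575]
[281 219   6   6  13] [283.76923077 221.53846154] [0.0160672  0.08869029]
[289 250  13   9  82] [295.53658537 253.62195122] [0.12106067 0.02829544]
```

play_rows([
  [0.45, -0.0007, 0.006, 0, 0, 0, 0],
  [0.45, -0.0007, 0.006, 0, 0, 0, 0],
  [0.45, -0.0007, 0.006, 0, 0, 0, 0],
  [0.45, -0.0007, 0.006, 0, 0, 0, 0],
  [0.45, -0.0007, 0.006, 0, 0, 0, 0],
  [0.45, -0.0005, 0.004, 0, 0, 0, 0],
  [0.45, 0, 0, 0, 0, 0, 0],
])

```text
time_s: 20.38
position: [0.5857, -0.0884, 0.0305]
tcp_rot: [[-0.117, 0.993, -0.0], [0.993, 0.117, 0.001], [0.001, -0.0, -1.0]]
force: [-0.1, -2.2, 0.9]
opening: 0.553
```

play_rows([
  [0.45, -0.0004, 0.003, 0, 0, 0, 0],
  [0.45, 0, 0.002, 0, 0, 0, 0],
  [0.45, 0, 0, 0, 0, 0, 0],
])

```text
time_s: 20.75
position: [0.5853, -0.0842, 0.0305]
tcp_rot: [[-0.117, 0.993, -0.0], [0.993, 0.117, 0.0], [0.0, -0.0, -1.0]]
force: [0.6, -3.0, 1.1]
opening: 0.552
```

```bash
python3 -c "
from h import *
cv2.imwrite('pics/s8.png',chk())"
```

```text
tcp [-0.01223885  0.00431575] [ 0.58533624 -0.08416373  0.0304924 ] [ 0.62489308 -3.00461764  1.12952915]
[324 150  11  13  79] [330.59493671 154.01265823] [-0.09565921  0.41854766]
[294 215   3   3   7] [295.28571429 216.        ] [0.02329277 0.12821815]
[289 250  13   9  82] [295.62195122 253.7195122 ] [0.1214499  0.02821947]
```

Not at the stop yet (force −3 N, sliding friction only). I'll continue in small steps.

play_rows([
  [0.45, -0.0002, 0.002, 0, 0, 0, 0],
  [0.45, -0.0002, 0.002, 0, 0, 0, 0],
  [0.45, 0, 0, 0, 0, 0, 0],
])

```text
time_s: 21.18
position: [0.5854, -0.0808, 0.0305]
tcp_rot: [[-0.117, 0.993, 0.001], [0.993, 0.117, -0.001], [-0.001, 0.0, -1.0]]
force: [1.3, -5.3, 0.2]
opening: 0.549
```

play_rows([
  [0.45, -0.0002, 0.002, 0, 0, 0, 0],
  [0.45, 0, 0, 0, 0, 0, 0],
])

```text
time_s: 21.42
position: [0.5855, -0.0808, 0.0306]
tcp_rot: [[-0.118, 0.993, 0.001], [0.993, 0.118, -0.004], [-0.004, 0.001, -1.0]]
force: [-1.0, -9.4, 0.0]
opening: 0.549
```

Stop contact: the TCP stalled and the force rose to −9.4 N. I'll back off and look.

play_rows([
  [0.45, 0.0012, -0.01, 0, 0, 0, 0],
  [0.45, 0.003, -0.025, 0, 0, 0, 0],
  [0.45, 0.006, -0.05, 0, 0, 0, 0],
  [0.8, 0.0, -0.03, 0.04, 0, 0, 0],
  [1.0, 0, 0, 0.06, 0, 0, 0],
  [1.0, 0, 0, 0.04, 0, 0, 0],
  [1.0, 0, 0, 0, 0, 0, 0],
])

```text
time_s: 22.3
position: [0.597, -0.1934, 0.1742]
tcp_rot: [[-0.117, 0.993, 0.006], [0.993, 0.117, -0.001], [-0.002, 0.006, -1.0]]
force: [0.3, 0.0, -0.6]
opening: 0.179
```

```bash
python3 - <<'E'
from h import *
im=chk();t=bot.capture("top")
a=cv2.resize(im[175:275,225:335],(440,400),interpolation=cv2.INTER_CUBIC)
b=cv2.resize(t[130:210,205:285],(400,400),interpolation=cv2.INTER_CUBIC)
cv2.imwrite("pics/v9.png",cv2.convertScaleAbs(np.hstack([a[:400,:400],b]),alpha=1.5))
E
```

```text
tcp [-0.01356008 -0.10551998] [ 0.59702929 -0.19338327  0.17416298] [ 0.31616683  0.01811515 -0.61624203]
[324 150  11  13  77] [330.66233766 153.97402597] [-0.09564081  0.41886385]
[295 215   3   2   6] [296.  215.5] [0.02330858 0.13115163]
[289 250  13   9  81] [295.55555556 253.66666667] [0.12120229 0.02822165]
```

View pics/v9.png

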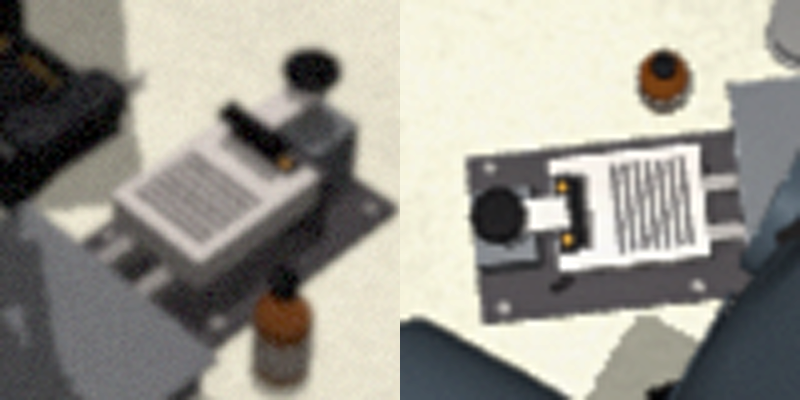

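The module lies flat on the rails against the stop. In the top panel its corners are at (549,160), (699,145), (710,255), (560,270). Numeric check:

```bash
python3 - <<'E'
from h import *
p=[(149,160),(299,145),(310,255),(160,270)]
q=np.array([jig(ray("top",205+(u+.5)/5-.5,130+(v+.5)/5-.5,.075)) for u,v in p]);print(q,q.mean(0))
print("plunger",jig(ray("top",205+98.5/5-.5,130+215.5/5-.5,.125)))
print("pl world",O+.18*Y,bot.read_state()["opening"],bot.read_state()["joint_positions"])
E
```

```text
[[ 0.04736508  0.1383425 ]
 [ 0.04635804  0.0196167 ]
 [-0.04138947  0.02077846]
 [-0.04037014  0.13876484]] [0.00299088 0.07937562]
plunger [-3.01291711e-05  1.79101163e-01]
pl world [0.57668729 0.09173379] 0.0928765736644848 [-2.81838135e+01  3.15343617e+01  8.32631769e+01  6.86855084e-02
  6.53278207e+01 -3.49324723e+01]
```

The module is at jig (0.003, 0.0794) against the seat at (0, 0.080), and square, so step 1 is met. Now the plunger.

play_rows([
  [1.0, -0.0034, 0.0475, 0, 0, 0, 0],
  [1.0, -0.0034, 0.0475, 0, 0, 0, 0],
  [1.0, -0.0034, 0.0475, 0, 0, 0, 0],
  [1.0, -0.0034, 0.0475, 0, 0, 0, 0],
  [1.0, -0.0034, 0.0475, 0, 0, 0, 0],
  [1.0, -0.0034, 0.0475, 0, 0, 0, 0],
  [1.0, 0, 0, -0.025, 0, 0, 0],
  [1.0, 0, 0, -0.025, 0, 0, 0],
  [1.0, 0, 0, -0.008, 0, 0, 0],
  [1.0, 0, 0, 0, 0, 0, 0],
])

```text
time_s: 23.65
position: [0.5734, 0.0918, 0.1111]
tcp_rot: [[-0.117, 0.993, -0.004], [0.993, 0.117, 0.0], [0.001, -0.004, -1.0]]
force: [-0.1, -0.4, -0.6]
opening: 0.007
```

```bash
python3 - <<'E'
from h import *
s=bot.read_state();T=np.array(s["position"]);print(jig(T),T,s["opening"])
im=bot.capture("scene");r=(140,240,255,365);f=6
c=cv2.convertScaleAbs(cv2.resize(im[r[0]:r[1],r[2]:r[3]],None,fx=f,fy=f,interpolation=cv2.INTER_CUBIC),alpha=2)
for z,col in((T[2]+.0315,(0,0,255)),(.125,(0,200,0))):
    u=(proj("scene",[*T[:2],z])-[r[2],r[0]]+.5)*f-.5;cv2.circle(c,tuple(int(a) for a in u),4,col,1)
cv2.imwrite("pics/s10.png",c)
E
```

```text
[-0.00323158  0.18043833] [0.57342654 0.09178641 0.11106084] 0.007171473535499051
```

View pics/s10.png

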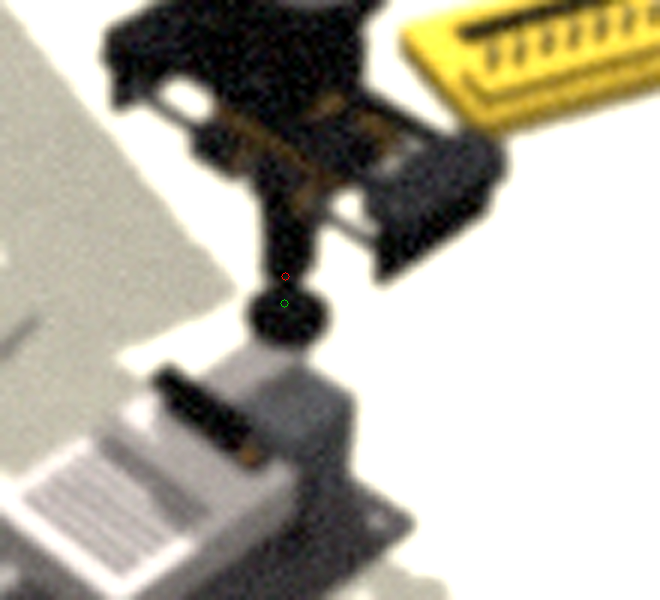

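The closed fingers (tip ≈ (287,278)) stand above the plunger head (centre ≈ (288,312)). I'll shift +3 mm in x and press in steps.

play_rows([
  [1.0, 0.003, 0, -0.005, 0, 0, 0],
  [1.0, 0, 0, -0.005, 0, 0, 0],
  [1.0, 0, 0, -0.004, 0, 0, 0],
  [1.0, 0, 0, -0.004, 0, 0, 0],
  [1.0, 0, 0, 0, 0, 0, 0],
])

```text
time_s: 24.32
position: [0.5773, 0.0917, 0.0942]
tcp_rot: [[-0.117, 0.993, -0.001], [0.993, 0.117, 0.0], [0.0, -0.001, -1.0]]
force: [-0.3, 0.2, 0.1]
opening: 0.007
```

play_rows([
  [1.0, 0, 0, -0.004, 0, 0, 0],
  [1.0, 0, 0, -0.003, 0, 0, 0],
  [1.0, 0, 0, 0, 0, 0, 0],
])

```text
time_s: 24.7
position: [0.5779, 0.0917, 0.0878]
tcp_rot: [[-0.117, 0.993, 0.0], [0.993, 0.117, -0.0], [-0.0, 0.0, -1.0]]
force: [-1.5, -0.9, 5.5]
opening: 0.002
```

play_rows([
  [1.0, 0, 0, -0.002, 0, 0, 0],
  [1.0, 0, 0, -0.002, 0, 0, 0],
  [1.0, 0, 0, 0, 0, 0, 0],
])

```text
time_s: 25.08
position: [0.5779, 0.0917, 0.0841]
tcp_rot: [[-0.117, 0.993, 0.001], [0.993, 0.117, -0.0], [-0.0, 0.001, -1.0]]
force: [-1.7, -0.1, 6.9]
opening: 0.009
```

play_rows([
  [1.0, 0, 0, -0.002, 0, 0, 0],
  [1.0, 0, 0, -0.001, 0, 0, 0],
  [1.0, 0, 0, 0, 0, 0, 0],
])

```text
time_s: 25.45
position: [0.5779, 0.0917, 0.0814]
tcp_rot: [[-0.117, 0.993, 0.001], [0.993, 0.117, -0.0], [-0.0, 0.001, -1.0]]
force: [-1.4, 0.6, 7.3]
opening: 0.004
```

play_rows([
  [1.0, 0, 0, -0.002, 0, 0, 0],
  [1.0, 0, 0, 0, 0, 0, 0],
])

```text
time_s: 25.7
position: [0.578, 0.0917, 0.0813]
tcp_rot: [[-0.117, 0.993, 0.001], [0.993, 0.117, -0.0], [-0.0, 0.001, -1.0]]
force: [-4.8, 0.9, 18.3]
opening: 0.009
```

Hard stop: z held at 0.0813 and the force jumped to 18 N after 12 mm of travel. I'll hold briefly, then release slowly and retreat upward.

play_rows([
  [1.0, 0, 0, 0, 0, 0, 0],
  [1.0, 0, 0, 0, 0, 0, 0],
  [1.0, 0, 0, 0.005, 0, 0, 0],
  [1.0, 0, 0, 0.005, 0, 0, 0],
  [1.0, 0, 0, 0.01, 0, 0, 0],
  [1.0, 0, 0, 0.03, 0, 0, 0],
  [1.0, 0, 0, 0.05, 0, 0, 0],
  [1.0, -0.02, 0.04, 0.03, 0, 0, 0],
  [1.0, -0.02, 0.04, 0, 0, 0, 0],
  [1.0, -0.02, 0.04, 0, 0, 0, 0],
  [1.0, 0, 0, 0, 0, 0, 0],
  [1.0, 0, 0, 0, 0, 0, 0],
])

```text
time_s: 27.2
position: [0.5179, 0.2114, 0.2084]
tcp_rot: [[-0.117, 0.993, 0.0], [0.993, 0.117, -0.001], [-0.001, 0.0, -1.0]]
force: [0.2, -0.7, 0.1]
opening: 0.002
```

```bash
python3 - <<'E'
from h import *
im=chk();t=bot.capture("top");t0=cv2.imread("pics/top0.png")
s0=cv2.imread("pics/s8.png")
# module outline in top by brightness; plunger head by dark blob in scene
g=cv2.cvtColor(t,cv2.COLOR_BGR2GRAY)
for nm,sc in(("now",im),("orig",cv2.imread("pics/scene0.png"))):
    k=(cv2.cvtColor(sc,cv2.COLOR_BGR2GRAY)[184:200,292:314]<45);y,x=np.nonzero(k);print(nm,"head",k.sum(),x.mean()+292,y.mean()+184,y.min()+184)
a=cv2.imread("pics/v9.png")[:,400:];b=cv2.convertScaleAbs(cv2.resize(t[130:210,205:285],(400,400),interpolation=cv2.INTER_CUBIC),alpha=1.5)
d=cv2.absdiff(a,b)[130:280,150:320].max(2);print("module region diff vs placed: mean",d.mean(),"frac>60",(d>60).mean())
# bystanders: local diff to start
for n,(x,y) in dict(bottle=(258,146),spool=(286,134),driver=(258,210),heatsink=(304,210),board=(367,213),meter=(142,162),bitcase=(139,217)).items():
    w=15;dd=cv2.absdiff(t,t0)[y-w:y+w,x-w:x+w].max(2);print(n,dd.mean().round(1),(dd>50).mean().round(3))
cv2.imwrite("pics/tend.png",t);cv2.imwrite("pics/send.png",im)
E
```

```text
tcp [-0.04422041  0.30582445] [0.51787983 0.21143725 0.20841327] [ 0.16975875 -0.73660743  0.08351114]
[324 150  11  13  76] [330.63157895 154.01315789] [-0.09557376  0.41863281]
[295 215   2   2   4] [295.5 215.5] [0.02231823 0.13010868]
[290 250  12   8  62] [295.80645161 253.61290323] [0.12153179 0.0288396 ]
now head 114 302.37719298245617 192.56140350877192 188
orig head 100 302.29 192.6 188
module region diff vs placed: mean 4.51043137254902 frac>60 0.0
bottle 3.9 0.028
spool 3.0 0.027
driver 1.0 0.0
heatsink 0.9 0.0
board 1.4 0.0
meter 24.7 0.178
bitcase 58.1 0.501
```

The module is unmoved and the plunger head is back up. The meter and bit_case differences in the top view may be the arm or its shadow, so I'll check them in the scene view.

```bash
python3 - <<'E'
from h import *
a=cv2.imread("pics/scene0.png");b=cv2.imread("pics/send.png")
def yel(i):
    h=cv2.cvtColor(i,cv2.COLOR_BGR2HSV);m=(h[...,0]>20)&(h[...,0]<32)&(h[...,1]>150)&(h[...,2]>60);y,x=np.nonzero(m[100:180,300:400]);return m.sum(),x.mean()+300,y.mean()+100,x.min(),x.max(),y.min(),y.max()
print(yel(a),yel(b))
for n,(x,y) in dict(bitcase=(347,148),meter=(395,180),board=(105,283),driver=(243,208),spool=(272,291),bottle=(296,257),heat=(188,237)).items():
    d=cv2.absdiff(a,b)[y-14:y+14,x-22:x+22].max(2);print(n,d.mean().round(1),(d>50).mean().round(3))
E
```

```text
(np.int64(765), np.float64(347.2705882352941), np.float64(148.55816993464052), np.int64(23), np.int64(72), np.int64(35), np.int64(61)) (np.int64(762), np.float64(347.51443569553805), np.float64(148.51837270341207), np.int64(23), np.int64(72), np.int64(35), np.int64(61))
bitcase 4.0 0.002
meter 3.6 0.0
board 4.9 0.0
driver 4.7 0.002
spool 3.4 0.0
bottle 5.5 0.0
heat 4.5 0.015
```

Bystanders are undisturbed, so I'm handing in.

```bash
python3 -c "
from rig import bot
print(bot.hand_in())"
```

```text
the job is handed in; nothing more can be done
None
```

I pushed the module sideways to centre it, slid it along the rails to the end stop with two fingers, then pressed the plunger and released it. The job is handed in; it gave no verdict.

**Last checks:**
- **Module:** it measured 3 mm off centre and 0.6 mm from the seat along the rails, with its edges square to the jig. It had not visibly moved after the press.
- **Plunger:** it travelled about 12 mm to a hard stop, where the force rose from about 7 N to 18 N. The head returned to its starting pixels.
- **Bystanders:** all seven were unchanged in the scene camera. The top camera differed at the meter and bit case, probably because the arm was in the way, but I did not confirm that.
- **Robot:** it stands clear of everything, at 27 s on the clock.

**What disagreed:** the fingertips sit about 31 mm higher than the reported height. My first sideways push therefore passed over the module without touching it. I measured the offset by touching the bare shelf and corrected for it in all later moves.

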